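# Swap cans at the air-charging station and hold the next one down

### The job

The spray can standing in the charging station is full: set it upright, fully in, in the rack's next free pocket in order, the one right beside the can already there. Then stand the waiting can from the bench in the station's sprung ring, press it straight down until the ring is fully home, and keep holding it there to charge: finish with it still held down, pushing only on the can. The cans are pressurised, so do not drop them, and leave everything else on the bench where it is.

Things in the scene. Friction and masses are not known exactly. Their poses are not given: they have to be found in the camera images.
- charged_can: Full refillable spray can, standing in the station's ring at the start. Bare metal, round body 53 mm across, straight up to 112 mm; domed shoulder from there to 126 mm; black screw collar 34 mm across from 126 to 156 mm (the place to hold it: fingertips can rest on the shoulder); white spray button 18 mm across up to 166 mm. 175 to 350 g. Origin: centre of its underside; z up its axis.
- waiting_can: Empty can, the same in shape, size and mass range as charged_can; stands alone upright on the bench. Origin: centre of its underside; z up its axis.
- rack_can: A third can, the same shape; stands in pocket 1 of the rack and stays there. Origin: centre of its underside.
- station: Air-charging station, fixed to the bench: grey base plate 130 mm (x) by 195 mm (y, from -67 to +128 mm) by 15 mm, with a sprung steel ring cradle over a brass charging nipple, and beside it (at y = +98 mm) an aluminium air block with a gauge on top, 99 mm high. Origin: on the cradle's vertical axis, at bench level; z up.
- cradle (a joint): Downward travel of the sprung ring (m): 0 = up at rest, 0.012 = fully home on its hard stop. Guided vertically. It starts to sink at about 5 N and takes about 11 N in all (the can's weight included) to be fully home, so a can's own weight does not move it; it springs back when let go.
- ring_seat (a point): Centre of the ring's seat, where the can's underside rests: on the station's axis, 56 mm above the bench at rest, sinking with the ring. Around it a steel collar 57 mm inside, 68 to 76 mm outside, rises 28 mm above the seat, with a flared mouth.
- rack: Bored timber rack fixed to the bench, 95 mm (x) by 250 mm (y) by 50 mm high, with three round pockets in a row along its y, 80 mm apart, each 57 mm across and 40 mm deep with a flat floor 10 mm above the bench. Brass pins on top beside the pockets number them: one, two, three. Pocket 1 holds a can at the start, 2 (the middle one) and 3 are empty. Origin: centre of its underside.
- pocket_1 (a point): Centre of the mouth of pocket 1 (taken by rack_can), 50 mm above the bench.
- pocket_2 (a point): Centre of the mouth of pocket 2, the middle one, 50 mm above the bench; a can fully in has its underside 40 mm below this point. It is the next free pocket in order.
- pocket_3 (a point): Centre of the mouth of pocket 3, 50 mm above the bench; it stays empty.
- contactor: Bystander: old three-pole electrical contactor, black and grey with copper terminals, 110 x 120 x 97 mm, 1.8 kg. Origin: centre of its underside.
- brush: Bystander: wooden bench brush lying on its bristles, 290 mm long, 46 mm high. Origin: on the bench under where head and handle meet, x along the head.
- bush: Bystander: plain steel bush, 48 mm across, 30 mm high. Origin: centre of its underside.
Things that resemble listed ones, but are neither listed nor needed, are in the scene too. Leave any brown look-alike of the waiting_can alone.

How it is judged:
On the way, in this order (a step that is already met when the one before it is completed fails the run):
1. the charged can stands fully in pocket 2, let go (horizontal distance between charged_can and pocket_2 below 0.006 m and z of charged_can in the frame of pocket_2 below -0.036 m and angle between charged_can's own z axis and vertical below 0.1 rad and contact force between each of the arm, the fingers and charged_can below 0.1 N), for 0.2 s.
2. the waiting can stands in the ring (horizontal distance between waiting_can and ring_seat below 0.005 m and z of waiting_can in the frame of ring_seat below 0.004 m and angle between waiting_can's own z axis and vertical below 0.1 rad), for 0.2 s.
At the end, for the whole second after the job is handed in: Waiting can in the ring (5 mm, foot on seat within 4 mm, upright 0.1 rad), ring down over 10 of 12 mm, can still, fingers on it, over 7 N on the ring, robot off the station. Charged can still in middle pocket (6 mm, within 4 mm of full depth, upright 0.1 rad); rack can in pocket 1 (all of step 2 and value of joint cradle above 0.01 m and z of waiting_can in the frame of ring_seat above -0.004 m and linear speed of each of waiting_can, charged_can below 0.02 m/s and contact force between the fingers and waiting_can above 2 N and contact force between waiting_can and station above 7 N and contact force between each of the fingers, the arm and station below 0.5 N and horizontal distance between charged_can and pocket_2 below 0.006 m and z of charged_can in the frame of pocket_2 below -0.036 m and angle between charged_can's own z axis and vertical below 0.1 rad and horizontal distance between rack_can and pocket_1 below 0.006 m and z of rack_can in the frame of pocket_1 below -0.036 m); the arm keeps its last pose, push and grip.
It fails at once if the charged can is dropped (falls free at over 0.7 m/s) (contact force between the fingers and charged_can below 0.05 N and linear speed of charged_can above 0.7 m/s).
It fails at once if the waiting can is dropped (falls free at over 0.7 m/s) (contact force between the fingers and waiting_can below 0.05 N and linear speed of waiting_can above 0.7 m/s).
It fails at once if a can is knocked over (angle between any of charged_can, waiting_can's own z axis and vertical above 0.8 rad).
It fails at once if the can in pocket 1 is disturbed by more than 20 mm (distance of rack_can from where it was at the start of the episode above 0.02 m).
It fails at once if the contactor, brush or bush is moved by more than 20 mm (distance of any of contactor, brush, bush from where it was at the start of the episode above 0.02 m).
It also fails if it takes over 56 s, if anything falls off the work surface, if the arm or the gripper's body presses on something with over 40 N, if the wrist force passes 120 N, or if a joint passes its speed limit or range.

### The arm

A 6-joint arm with a two-finger parallel gripper is mounted at the origin on the work surface. World frame = base frame: x ahead of the robot, y to its left, z up, the work surface at z = 0. Lengths are in m, angles in rad, forces in N, time in s.
With the tool pointing down it reaches from about 0.3 to 0.95 m from the base axis. Payload 3.1 kg.
Tool frame: the origin (TCP) lies at the centre of the arm's flange, where the gripper is bolted on; the fingertips stand 173 mm ahead of it and the grasp point (between the pads) lies 155 mm ahead of it; z points along the fingers, y is the line along which they close (so a half turn about z gives the same grasp; the last joint's range is limited). The gripper opens to 85 mm and grips with 20 to 120 N. Pads are 22 mm wide; open, the fingers measure 114 mm over their backs; the gripper's body (76 mm by 85 mm) begins 54 mm behind the grasp point. The pads swing forward as they close: fully open they stand 13 mm farther back than shut.
Start: joints at [-1.248, 0.308, 1.634, -0, 1.2, -0.07], TCP at [0.239, -0.577, 0.405] pointing down, gripper open.
Joint ranges: [-3.06, 3.06], [-0.79, 1.96], [0.05, 2.63], [-1.19, 4.34], [0.05, 2.64], [-2.94, 2.94]. Speed limits (rad/s): [2.79, 2.79, 3.14, 3.14, 3.14, 3.14].

### API

Orientations are given as a unit quaternion [w, x, y, z].
In Python, from station import arm gives the robot as it stands.
- The arm moves only by the tool arm_command, never from a script. Its argument "rows" is one flat list of numbers, 7 for each row, row after row: the finger opening in mm, from 0 to 85.4, then the shift along the tool's x, y, z in mm, then the turn, a rotation vector about the tool's x, y, z in degrees. A call has 1 to 12 rows; each row is the pose to reach, as a shift and turn from the pose commanded when the call began, along the tool's axes at that moment; what a row does not reach only later rows make up. A row lasts 1/10 s, in which the tool goes at most 50 mm and 8.59 degrees, less where a joint would pass 70% of its speed; a pose out of reach is approached as far as the arm can. A call with a gripper value outside its range is refused whole. The fingers move at their own pace and stop on an object; "grip_force" is the grip in N (left out, the last holds). Time passes only in rows, so rows that repeat a pose let the fingers close. It gives the time, the measured TCP pose, the force and the opening at its end, in the units of the state.
- arm.sense(): the state, without advancing time (a new reading comes with each control period).
- arm.capture(name): name is "side" or "top"; returns a dict with "pixels" (384x512x3 uint8, blue, green, red), "z_map" (384x512 float32, m along the optical axis (not along the pixel's ray), 0 where there is no reading), "camera_matrix" (3x3 intrinsics, pixels), "rvec" (rotation vector, rad) and "tvec" (3), from world to camera coordinates, as OpenCV has them. Camera axes: x right, y down, z forward; pixel columns grow to the right and rows downward; lengths in m; the calibration is good to about 2 mm. A picture is of the moment at which its call begins.
- arm.job_done(): hands the job in, once; it reports no verdict.
The state is a dict: "time_s": time; "q": joint angles; "joint_velocities": joint speeds; "joint_efforts": joint torques, N m; "tcp_pos": TCP position; "orientation": TCP orientation; "contact_force": force on the tool from outside, world axes, zero at the start; "ft_torque": the same for the moment, N m; "width": opening from 0.0 (shut) to 1.0 (fully open).
Only numpy, scipy, OpenCV 4.12 (cv2) and the standard library are available. Lean on these libraries where they do the work, as an engineer would, in place of code of your own. Each camera call takes 0.05 s, during which the arm holds its last target. There are 200 camera calls.

## Working session

There is one attempt and no reset: what is moved stays moved. The work goes in short steps, Python scripts to look and compute and a tool call to move; the robot and the scene stay as the last step left them, time stands still between calls to the robot, and variables do not carry over. Pictures are saved under pics/ and viewed, on a budget of 10 in all, crops included, one or two more only if the job needs it, and the job is handed in when it is done.

Besides the shell and the picture viewer there is one more tool, called after ">>>" in YAML: its name, and indented under it one key for each argument. arm_command: Moves the arm, as the interface text tells. Its arguments: {"type":"object","properties":{"rows":{"type":"array"},"grip_force":{"type":"number"}},"required":["rows"]}

```bash
ls; mkdir -p pics; python3 - <<'E'
from station import arm
import cv2,numpy as np,pickle
s=arm.sense();print({k:np.round(v,3) for k,v in s.items()})
for n in("side","top"):
    c=arm.capture(n);pickle.dump(c,open(n+"0.pkl","wb"));cv2.imwrite(f"pics/{n}0.png",c["pixels"])
    R=cv2.Rodrigues(np.array(c["rvec"]))[0];print(n,c["camera_matrix"],(-R.T@np.ravel(c["tvec"])).round(3),R.round(3))
E
```

```text
pics
{'time_s': np.float64(0.0), 'q': array([-1.248,  0.309,  1.635,  0.   ,  1.2  , -0.07 ]), 'joint_velocities': array([ 0.   ,  0.   , -0.002,  0.001,  0.   , -0.   ]), 'joint_efforts': array([-1.0000e-03, -4.1526e+01, -2.7666e+01, -0.0000e+00,  1.0000e-02,
        0.0000e+00]), 'tcp_pos': array([ 0.239, -0.577,  0.403]), 'orientation': array([-0.001,  0.981,  0.195, -0.   ]), 'contact_force': array([ 0.382, -0.253, -0.307]), 'ft_torque': array([ 0.016,  0.018, -0.033]), 'width': np.float64(1.004)}
side [[416.50188887   0.         258.36009388]
 [  0.         416.50188887 193.93504383]
 [  0.           0.           1.        ]] [0.159 0.6   0.916] [[-0.785 -0.619  0.009]
 [-0.475  0.593 -0.65 ]
 [ 0.397 -0.515 -0.76 ]]
top [[464.89295084   0.         258.21051621]
 [  0.         464.89295084 199.4896182 ]
 [  0.           0.           1.        ]] [0.371 0.012 1.221] [[ 0.003 -1.    -0.012]
 [-0.983 -0.001 -0.186]
 [ 0.186  0.012 -0.982]]
```

View pics/top0.png

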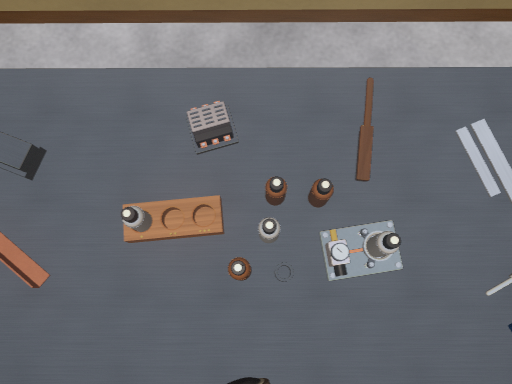

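View pics/side0.png

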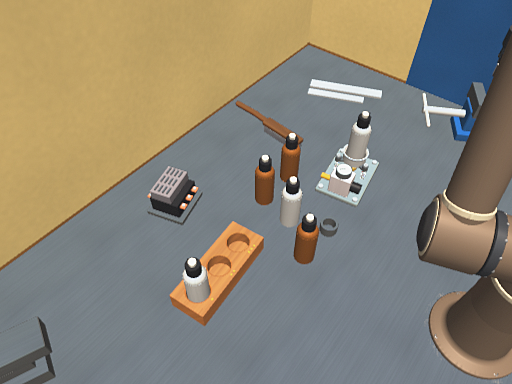

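```bash
cat >h.py <<'E'
import numpy as np,cv2
from scipy.optimize import least_squares
def pose(c): return cv2.Rodrigues(np.array(c["rvec"],float))[0],np.ravel(c["tvec"])
def cloud(c):
    z=c["z_map"];v,u=np.indices(z.shape);K=c["camera_matrix"];R,t=pose(c)
    P=np.stack([(u-K[0,2])/K[0,0]*z,(v-K[1,2])/K[1,1]*z,z],-1)
    W=(P-t)@R; W[z==0]=np.nan; return W
def ray(c,uv,h):
    K=c["camera_matrix"];R,t=pose(c);d=R.T@np.linalg.solve(K,[uv[0],uv[1],1]);o=-R.T@t
    return o+d*(h-o[2])/d[2]
def tri(ca,pa,cb,pb):
    P=[c["camera_matrix"]@np.c_[pose(c)[0],pose(c)[1]] for c in(ca,cb)]
    X=cv2.triangulatePoints(P[0],P[1],np.array(pa,float).reshape(2,1),np.array(pb,float).reshape(2,1)).ravel();return X[:3]/X[3]
def circ(xy,r):
    f=lambda p:np.hypot(*(xy-p).T)-r
    s=least_squares(f,xy.mean(0),loss="soft_l1",f_scale=.002);return s.x,np.abs(f(s.x)).mean()
E
python3 - <<'E'
from h import *
import pickle
T=pickle.load(open("top0.pkl","rb"));S=pickle.load(open("side0.pkl","rb"))
cv2.imwrite("pics/cropA.png",cv2.resize(T["pixels"][170:290,110:300],None,fx=4,fy=4,interpolation=2))
cv2.imwrite("pics/cropB.png",np.hstack([cv2.resize(T["pixels"][215:285,315:410],None,fx=4,fy=4,interpolation=2),cv2.resize(S["pixels"][100:170,310:405],None,fx=4,fy=4,interpolation=2)]))
W={"T":cloud(T),"S":cloud(S)}
for n,pt,h in[("rackcan",(130,213),.176),("wait",(269,225),.166),("chg",(394,240),.222),("br1",(276,183),.166),("br2",(325,185),.166),("br3",(238,268),.166)]:
    g=ray(T,pt,h);print(n,"guess",g.round(3))
    for k in W:
        w=W[k].reshape(-1,3);m=np.hypot(w[:,0]-g[0],w[:,1]-g[1])<.045;w=w[m]
        zt=h-.166
        for a,b,r in((.06,.11,.0265),(.130,.154,.017)):
            q=w[(w[:,2]>zt+a)&(w[:,2]<zt+b)]
            if len(q)>6:print("  ",k,a,len(q),[np.round(x,4) for x in circ(q[:,:2],r)])
        q=w[w[:,2]>zt+.160];print("  ",k,"top",len(q),q.mean(0).round(4) if len(q) else"",w[:,2].max().round(4))
E
```

```text
rackcan guess [0.537 0.318 0.176]
   T 0.06 117 [array([0.5381, 0.326 ]), np.float64(0.0004)]
   T 0.13 55 [array([0.538, 0.326]), np.float64(0.0008)]
   T top 58 [0.5381 0.3247 0.1759] 0.1806
   S 0.06 264 [array([0.5406, 0.3257]), np.float64(0.0005)]
   S 0.13 98 [array([0.5407, 0.3256]), np.float64(0.0006)]
   S top 69 [0.5393 0.3276 0.1759] 0.1799
wait guess [0.512 0.    0.166]
   T 0.06 36 [array([ 5.127e-01, -3.000e-04]), np.float64(0.0001)]
   T 0.13 30 [array([ 5.127e-01, -3.000e-04]), np.float64(0.0016)]
   T top 57 [ 0.5124 -0.0008  0.1656] 0.1717
   S 0.06 242 [array([ 0.5151, -0.0006]), np.float64(0.0008)]
   S 0.13 89 [array([ 0.515 , -0.0007]), np.float64(0.0008)]
   S top 44 [0.5138 0.001  0.1659] 0.1697
chg guess [ 0.472 -0.267  0.222]
   T 0.06 108 [array([ 0.4731, -0.2683]), np.float64(0.0004)]
   T 0.13 58 [array([ 0.473 , -0.2685]), np.float64(0.001)]
   T top 65 [ 0.4725 -0.2677  0.2219] 0.2261
   S 0.06 265 [array([ 0.4756, -0.2685]), np.float64(0.001)]
   S 0.13 90 [array([ 0.4754, -0.2686]), np.float64(0.0009)]
   S top 42 [ 0.4736 -0.2654  0.2214] 0.2254
br1 
[... 376 characters left out ...]
.605 -0.13   0.166]
   T 0.06 88 [array([ 0.608, -0.131]), np.float64(0.0003)]
   T 0.13 47 [array([ 0.608 , -0.1308]), np.float64(0.0013)]
   T top 58 [ 0.6072 -0.1296  0.1661] 0.1724
   S 0.06 231 [array([ 0.6103, -0.1311]), np.float64(0.001)]
   S 0.13 77 [array([ 0.6107, -0.1315]), np.float64(0.001)]
   S top 39 [ 0.6088 -0.1281  0.1657] 0.1697
br3 guess [0.414 0.07  0.166]
   T 0.06 9 [array([0.4163, 0.0711]), np.float64(0.0001)]
   T 0.13 17 [array([0.4163, 0.0712]), np.float64(0.0017)]
   T top 63 [0.4165 0.0698 0.166 ] 0.1721
   S 0.06 251 [array([0.4187, 0.0706]), np.float64(0.0006)]
   S 0.13 97 [array([0.4187, 0.0705]), np.float64(0.0006)]
   S top 54 [0.4176 0.0727 0.166 ] 0.1709
```

View pics/cropA.png

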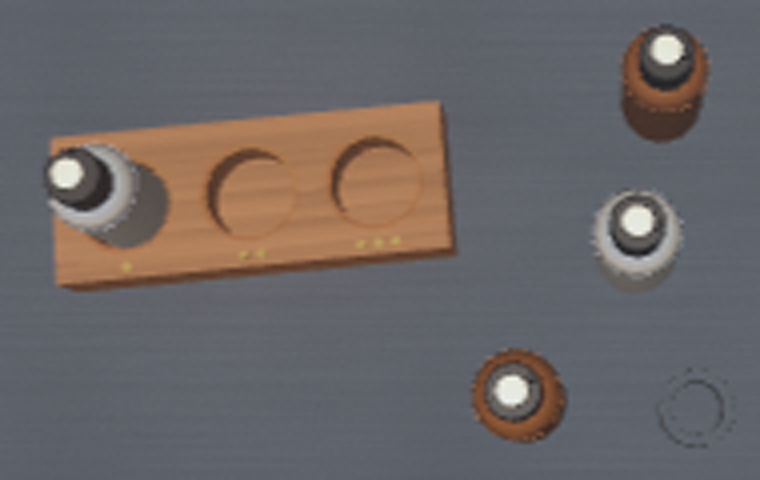

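View pics/cropB.png

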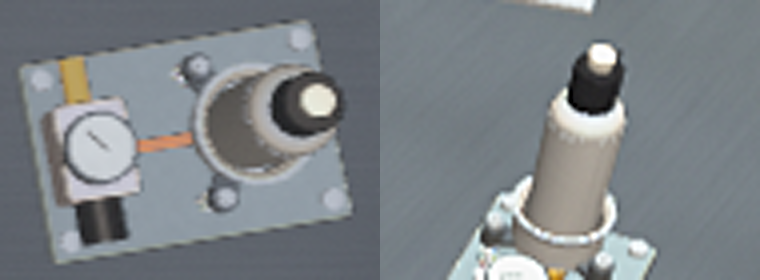

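Waiting can: the only bare-metal can standing on the bench, at top (269,229). The brown look-alikes at (276,187), (322,190) and (239,268) are excluded. The rack pins read one at crop (126,266), two at (252,253) and three at (378,242), so pocket 2 is at full px (173,218). The charged can is in the ring at (385,243). Next I rectify the rack top to locate the pocket.

```bash
cat >>h.py <<'E'
def rect(c,x0,x1,y0,y1,h,s=.0005):
    # metric image of plane z=h: col = (y1-y)/s, row=(x1-x)/s
    R,t=pose(c);K=c["camera_matrix"]
    A=np.array([[0,-s,x1],[-s,0,y1],[0,0,h],[0,0,1]])
    H=K@np.c_[R,t]@A
    return cv2.warpPerspective(c["pixels"],H,(int((y1-y0)/s),int((x1-x0)/s)),flags=cv2.INTER_LINEAR|cv2.WARP_INVERSE_MAP)
E
python3 - <<'E'
from h import *
import pickle
ims=[]
for n in("top","side"):
    c=pickle.load(open(n+"0.pkl","rb"));W=cloud(c)
    m=(abs(W[...,2]-.05)<.004)&(abs(W[...,0]-.53)<.12)&(abs(W[...,1]-.25)<.17)
    p=W[m][:,:2];r=cv2.minAreaRect(p.astype(np.float32));print(n,m.sum(),np.round(r[0],4),np.round(r[1],4),r[2], W[m][:,2].mean())
    ims.append(rect(c,.46,.60,.10,.36,.05))
cv2.imwrite("pics/rackrect.png",np.vstack(ims))
E
```

```text
top 2052 [0.5457 0.246 ] [0.0961 0.2504] 5.655029773712158 0.05050043712600938
side 2264 [0.4969 0.2328] [0.2011 0.2675] 5.997494220733643 0.05083035699394021
```

View pics/rackrect.png

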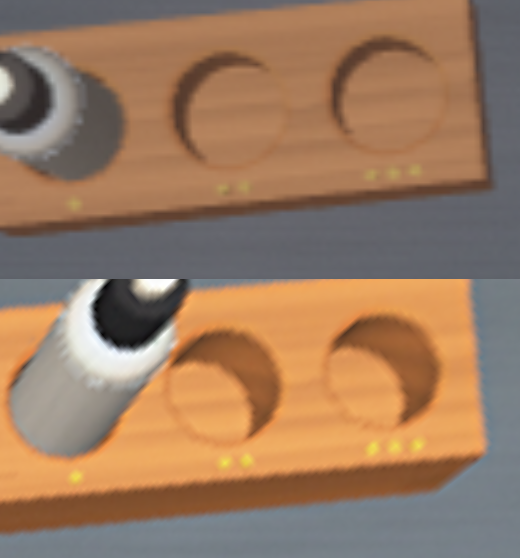

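Pocket 2 comes out at (0.545, 0.2450) from the top view and (0.546, 0.2478) from the side view. The rack rectangle centre and the rack can plus 80 mm give about (0.546, 0.246), which agrees. The charged can's axis is about (0.474, -0.2685) with its top at 0.222. That equals 56 + 166 mm, as it should. I move above it with the tool at yaw 90° (tool x = +Y, tool y = +X).

>>> arm_command:
  rows: [85,335,-195,-15,0,0,-67.5,85,335,-195,-15,0,0,-67.5,85,335,-195,-15,0,0,-67.5,85,335,-195,-15,0,0,-67.5,85,335,-195,-15,0,0,-67.5,85,335,-195,-15,0,0,-67.5,85,335,-195,-15,0,0,-67.5,85,335,-195,-15,0,0,-67.5,85,335,-195,-15,0,0,-67.5,85,335,-195,-15,0,0,-67.5,85,335,-195,-15,0,0,-67.5,85,335,-195,-15,0,0,-67.5]
  grip_force: 60

```text
time_s: 1.3
tcp_pos: [0.4733, -0.2701, 0.4193]
orientation: [-0.0, 0.708, 0.706, -0.0]
contact_force: [-1.2, 0.3, -0.3]
width: 0.997
```

```bash
cat >>h.py <<'E'
from scipy.spatial.transform import Rotation
def st(s):
    q=s["orientation"];R=Rotation.from_quat([q[1],q[2],q[3],q[0]]).as_matrix()
    print("t",round(float(s["time_s"]),2),"tcp",np.round(s["tcp_pos"],4),"x",R[:,0].round(4),"z",R[:,2].round(4),"F",np.round(s["contact_force"],1),"w",round(float(s["width"])*85.4,1),"q",np.round(s["q"],2));return R
E
python3 -c "
from station import arm
from h import *
st(arm.sense())"
```

```text
t 1.3 tcp [ 0.4733 -0.2701  0.4193] x [2.3e-03 1.0e+00 1.0e-04] z [-7.e-04  1.e-04 -1.e+00] F [-1.2  0.3 -0.3] w 85.2 q [-0.6   0.14  1.81 -0.    1.19 -0.6 ]
```

>>> arm_command:
  rows: [85,1.5,1,20,0,0,0,85,1.5,1,40,0,0,0,85,1.5,1,55,0,0,0,85,1.5,1,62,0,0,0,85,1.5,1,62,0,0,0,25,1.5,1,62,0,0,0,25,1.5,1,62,0,0,0,25,1.5,1,62,0,0,0,25,1.5,1,62,0,0,0,25,1.5,1,62,0,0,0,25,1.5,1,62,0,0,0,25,1.5,1,62,0,0,0]
  grip_force: 60

```text
time_s: 2.5
tcp_pos: [0.4752, -0.2677, 0.3582]
orientation: [0.0, 0.707, 0.707, 0.0]
contact_force: [-1.4, -0.7, 2.3]
width: 0.376
```

```bash
python3 -c "
from station import arm
from h import *
st(arm.sense())
c=arm.capture('side');t=arm.capture('top')
cv2.imwrite('pics/g1.png',np.hstack([cv2.resize(c['pixels'][70:190,300:420],None,fx=3,fy=3),cv2.resize(t['pixels'][190:310,320:440],None,fx=3,fy=3)]))"
```

```text
t 2.5 tcp [ 0.4752 -0.2677  0.3582] x [-1.e-04  1.e+00 -6.e-04] z [ 7.e-04 -6.e-04 -1.e+00] F [-1.4 -0.7  2.3] w 32.1 q [-0.59  0.21  1.86 -0.    1.07 -0.59]
```

View pics/g1.png

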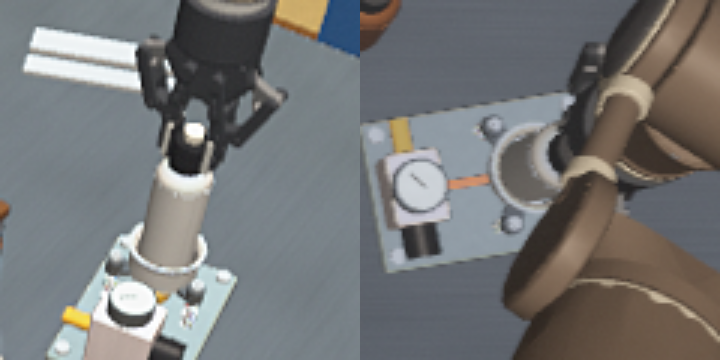

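The side view shows the fingers on the black collar, pads straddling it at (190,150), and the can upright in the ring. Width 32 mm fits the 34 mm collar. I lift 150 mm so that it clears the 166 mm cans.

>>> arm_command:
  rows: [25,0,0,-8,0,0,0,25,0,0,-20,0,0,0,25,0,0,-40,0,0,0,25,0,0,-65,0,0,0,25,0,0,-90,0,0,0,25,0,0,-115,0,0,0,25,0,0,-140,0,0,0,25,0,0,-150,0,0,0,25,0,0,-150,0,0,0]

```text
time_s: 3.5
tcp_pos: [0.4753, -0.2676, 0.5096]
orientation: [0.002, 0.707, 0.707, 0.0]
contact_force: [0.1, -0.1, -4.1]
width: 0.377
```

```bash
python3 -c "
from station import arm
from h import *
st(arm.sense())
c=arm.capture('side');W=cloud(c).reshape(-1,3)
W=W[np.hypot(W[:,0]-.475,W[:,1]+.268)<.035]
for a in (.12,.14,.16,.18,.20,.215,.23,.25,.27,.3):
  q=W[(W[:,2]>a)&(W[:,2]<a+.02)]
  if len(q)>8: print(a,len(q),circ(q[:,:2],.0265),q.min(0))
"
```

```text
t 3.5 tcp [ 0.4753 -0.2676  0.5096] x [-2.e-04  1.e+00 -2.e-03] z [ 0.0032 -0.002  -1.    ] F [ 0.1 -0.1 -4.1] w 32.2 q [-0.59  0.07  1.7   0.    1.36 -0.59]
0.2 59 (array([ 0.47716987, -0.26918618]), np.float64(0.0010608495729714296)) [ 0.45032957 -0.27452223  0.2066436 ]
0.215 126 (array([ 0.4769748 , -0.26887149]), np.float64(0.001057622867638822)) [ 0.45002419 -0.27448839  0.21528743]
0.23 127 (array([ 0.47718203, -0.26891778]), np.float64(0.0009054330224776585)) [ 0.45021436 -0.27383871  0.23011304]
0.25 135 (array([ 0.47711359, -0.26846677]), np.float64(0.0010858383362968096)) [ 0.44963901 -0.27481548  0.2500181 ]
0.27 140 (array([ 0.47724744, -0.26861128]), np.float64(0.001050384648243982)) [ 0.45020315 -0.27700122  0.2704715 ]
0.3 152 (array([ 0.47762434, -0.26859723]), np.float64(0.0009870842482957174)) [ 0.45047505 -0.27515021  0.30004907]
```

>>> arm_command:
  rows: [25,20,3,0,0,0,0,25,60,8,0,0,0,0,25,105,14,0,0,0,0,25,150,20,0,0,0,0,25,195,26,0,0,0,0,25,240,32,0,0,0,0,25,285,38,0,0,0,0,25,330,44,0,0,0,0,25,375,50,0,0,0,0,25,420,57,0,0,0,0,25,465,64,0,0,0,0,25,495,68,0,0,0,0]

```text
time_s: 4.75
tcp_pos: [0.5425, 0.2303, 0.5048]
orientation: [-0.001, 0.706, 0.708, -0.002]
contact_force: [0.4, -0.3, -2.7]
width: 0.374
```

>>> arm_command:
  rows: [25,14,2,0,0,0,0,25,19,2,0,0,0,0,25,19,2,0,0,0,0,25,19,2,0,0,0,0,25,19,2,0,0,0,0]

```text
time_s: 5.25
tcp_pos: [0.5451, 0.245, 0.5077]
orientation: [0.0, 0.708, 0.706, -0.0]
contact_force: [0.7, 0.3, -0.7]
width: 0.38
```

```bash
python3 -c "
from station import arm
from h import *
import pickle
R=st(arm.sense())
for n in('side','top'):
  c=arm.capture(n);pickle.dump(c,open(n+'1.pkl','wb'));W=cloud(c).reshape(-1,3)
  V=W[np.hypot(W[:,0]-.546,W[:,1]-.246)<.035]
  for a in (.21,.24,.27,.29):
    q=V[(V[:,2]>a)&(V[:,2]<a+.03)]
    if len(q)>8: print(n,a,len(q),circ(q[:,:2],.0265))
  V=W[np.hypot(W[:,0]-.54,W[:,1]-.326)<.04]
  q=V[(V[:,2]>.07)&(V[:,2]<.115)];print('rackcan',circ(q[:,:2],.0265),len(q))
  V=W[np.hypot(W[:,0]-.4743,W[:,1]+.2685)<.07]
  for a,b in((.05,.06),(.06,.082),(.082,.09)):
    q=V[(V[:,2]>a)&(V[:,2]<b)];print('ring',a,len(q),q.mean(0) if len(q) else '')
t=pickle.load(open('top1.pkl','rb'));s=pickle.load(open('side1.pkl','rb'))
z=.084
cv2.imwrite('pics/ring.png',np.hstack([cv2.resize(rect(c,.43,.52,-.315,-.225,z),None,fx=2,fy=2) for c in(t,s)]))
"
```

```text
t 5.25 tcp [0.5451 0.245  0.5077] x [ 1.8e-03  1.0e+00 -6.0e-04] z [-0.e+00 -6.e-04 -1.e+00] F [ 0.7  0.3 -0.7] w 32.5 q [ 0.35  0.18  1.58 -0.    1.38  0.35]
side 0.21 217 (array([0.54545406, 0.24470885]), np.float64(0.0006067759930712566))
side 0.24 239 (array([0.54577013, 0.24454609]), np.float64(0.0005155408220113695))
side 0.27 253 (array([0.54604403, 0.24463232]), np.float64(0.0006254008521239773))
side 0.29 288 (array([0.54625932, 0.24462375]), np.float64(0.0006035902172162422))
rackcan (array([0.54070212, 0.32572231]), np.float64(0.00048576571861281854)) 239
ring 0.05 149 [ 0.47668095 -0.26281589  0.05610563]
ring 0.06 312 [ 0.47348346 -0.26185239  0.07036564]
ring 0.082 125 [ 0.47650845 -0.27119343  0.08465157]
top 0.21 81 (array([0.54310688, 0.24528786]), np.float64(0.00030610980676605456))
top 0.24 94 (array([0.54331775, 0.24531544]), np.float64(0.0004005129861961713))
top 0.27 100 (array([0.54363716, 0.24525423]), np.float64(0.000329609413614538))
top 0.29 112 (array([0.54370242, 0.24534979]), np.float64(0.0004130900081304155))
rackcan (array([0.55000288, 0.27423457]), np.float64(0.0003862437472436718)) 5
ring 0.05 202 [ 0.47295174 -0.26524422  0.05622636]
ring 0.06 284 [ 0.47352117 -0.27107788  0.07211339]
ring 0.082 196 [ 0.47294872 -0.26901374  0.08472768]
```

View pics/ring.png

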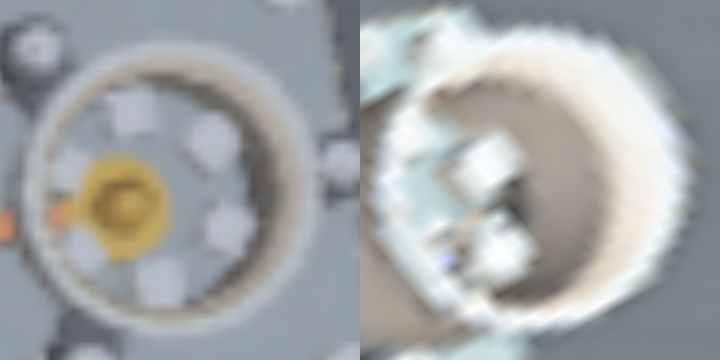

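```bash
python3 - <<'E'
from h import *
import pickle
for n in("top","side"):
    c=pickle.load(open(n+"0.pkl","rb"));W=cloud(c)
    on=(abs(W[...,2]-.0505)<.003)&(abs(W[...,0]-.5455)<.075)&(abs(W[...,1]-.246)<.14)
    num,lab=cv2.connectedComponents(on.astype(np.uint8),connectivity=4)
    k=np.bincount(lab[lab>0]).argmax();on=lab==k
    r=cv2.minAreaRect(W[on][:,:2].astype(np.float32));print(n,np.round(r[0],4),np.round(r[1],4),r[2])
    # hole rims: depth discontinuity pixels at plane edge, half-way between pixels
    out=cv2.dilate((~on).astype(np.uint8),np.ones((3,3)))>0
    for g in((.5455,.246),(.553,.1665)):
        d=np.hypot(W[...,0]-g[0],W[...,1]-g[1]);e=W[on&out&(d>.022)&(d<.036)][:,:2]
        f=lambda p:np.hypot(*(e-p[:2]).T)-p[2]
        s=least_squares(f,[*g,.0285],loss="soft_l1",f_scale=.001);print(len(e),s.x.round(4),np.abs(s.fun).mean().round(4))
E
```

```text
top [0.5458 0.246 ] [0.0959 0.2504] 5.567324638366699
168 [0.5456 0.2456 0.032 ] 0.0019
165 [0.5532 0.1661 0.0319] 0.0018
side [0.5478 0.2463] [0.0968 0.2517] 5.4788336753845215
142 [0.5467 0.2469 0.0314] 0.0018
148 [0.5541 0.1666 0.0318] 0.0022
```

>>> arm_command:
  rows: [25,1,2.2,10,0,0,0,25,1,2.2,30,0,0,0,25,1,2.2,55,0,0,0,25,1,2.2,80,0,0,0,25,1,2.2,105,0,0,0,25,1,2.2,125,0,0,0,25,1,2.2,138,0,0,0,25,1,2.2,142,0,0,0,25,1,2.2,142,0,0,0,25,1,2.2,142,0,0,0]

```text
time_s: 6.35
tcp_pos: [0.5478, 0.2476, 0.3669]
orientation: [0.0, 0.707, 0.707, 0.001]
contact_force: [-0.9, 0.2, -1.7]
width: 0.381
```

```bash
python3 -c "
from station import arm
from h import *
R=st(arm.sense())
ims=[]
for n in('side','top'):
  c=arm.capture(n);W=cloud(c).reshape(-1,3)
  V=W[np.hypot(W[:,0]-.546,W[:,1]-.246)<.035]
  for a in (.07,.09,.11,.13):
    q=V[(V[:,2]>a)&(V[:,2]<a+.02)]
    if len(q)>8: print(n,a,len(q),circ(q[:,:2],.0265))
  ims.append(cv2.resize(c['pixels'][210:310,150:270] if n=='side' else c['pixels'][160:260,110:230],None,fx=3,fy=3))
cv2.imwrite('pics/p2.png',np.hstack(ims))
"
```

```text
t 6.35 tcp [0.5478 0.2476 0.3669] x [-0.e+00  1.e+00  8.e-04] z [ 2.2e-03  8.0e-04 -1.0e+00] F [-0.9  0.2 -1.7] w 32.5 q [0.35 0.3  1.73 0.   1.11 0.35]
side 0.07 103 (array([0.5490295 , 0.24744954]), np.float64(0.0006371878472354774))
side 0.09 108 (array([0.54906824, 0.24748848]), np.float64(0.0005315885716348181))
side 0.11 106 (array([0.54908331, 0.24750206]), np.float64(0.0005220493431357543))
side 0.13 120 (array([0.54936103, 0.247515  ]), np.float64(0.0006038388645509178))
top 0.07 38 (array([0.54660655, 0.24808756]), np.float64(0.0004032444470352257))
top 0.09 37 (array([0.54651035, 0.24804252]), np.float64(0.0002684550756180579))
top 0.11 39 (array([0.54669263, 0.24805115]), np.float64(0.00026945433363499997))
top 0.13 40 (array([0.54692779, 0.24800873]), np.float64(0.00038436226505918545))
```

View pics/p2.png

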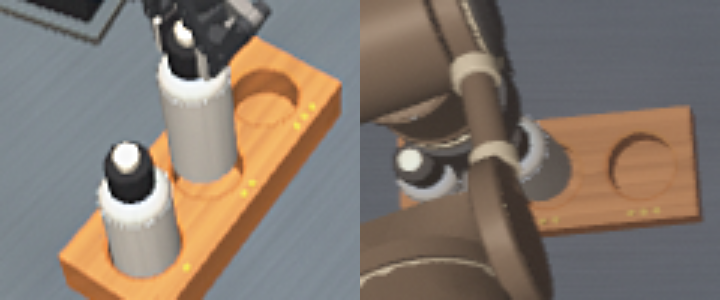

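The side view shows the can at (205,170), upright, just above pocket 2 (two pins at (247,187)), with pocket 3 empty behind it. The numbers ask for a small correction of (-1.2, -1.6) mm before entering.

>>> arm_command:
  rows: [25,-1.6,-1.2,0,0,0,0,25,-1.6,-1.2,0,0,0,0,25,-1.6,-1.2,5,0,0,0,25,-1.6,-1.2,10,0,0,0,25,-1.6,-1.2,15,0,0,0,25,-1.6,-1.2,19,0,0,0,25,-1.6,-1.2,19,0,0,0]

```text
time_s: 7.15
tcp_pos: [0.546, 0.2458, 0.3457]
orientation: [-0.0, 0.707, 0.707, -0.0]
contact_force: [1.5, 0.0, -2.7]
width: 0.38
```

>>> arm_command:
  rows: [25,0,0,6,0,0,0,25,0,0,12,0,0,0,25,0,0,18,0,0,0,25,0,0,24,0,0,0,25,0,0,29,0,0,0,25,0,0,32,0,0,0,25,0,0,33,0,0,0,25,0,0,34,0,0,0,25,0,0,34,0,0,0]

```text
time_s: 8.05
tcp_pos: [0.546, 0.2459, 0.3129]
orientation: [0.0, 0.707, 0.707, -0.0]
contact_force: [0.2, -0.0, -2.6]
width: 0.376
```

>>> arm_command:
  rows: [25,0,0,1,0,0,0,25,0,0,2,0,0,0,25,0,0,2.5,0,0,0,25,0,0,2.5,0,0,0]

```text
time_s: 8.45
tcp_pos: [0.5463, 0.2462, 0.3128]
orientation: [-0.0, 0.707, 0.707, 0.0]
contact_force: [-3.6, 0.5, 8.9]
width: 0.376
```

Floor contact felt at TCP z 0.313, and full depth should be about 0.312. I release and back straight up.

>>> arm_command:
  rows: [25,0,0,-1.5,0,0,0,60,0,0,-1.5,0,0,0,70,0,0,-1.5,0,0,0,85,0,0,-1.5,0,0,0,85,0,0,-1.5,0,0,0,85,0,0,-12,0,0,0,85,0,0,-35,0,0,0,85,0,0,-65,0,0,0,85,0,0,-95,0,0,0,85,0,0,-115,0,0,0,85,0,0,-115,0,0,0]

```text
time_s: 9.55
tcp_pos: [0.5472, 0.2463, 0.4302]
orientation: [0.002, 0.707, 0.707, 0.004]
contact_force: [0.4, 0.8, 0.5]
width: 0.994
```

```bash
python3 -c "
from station import arm
from h import *
R=st(arm.sense())
for n in('side','top'):
  c=arm.capture(n);W=cloud(c).reshape(-1,3)
  V=W[np.hypot(W[:,0]-.546,W[:,1]-.246)<.035]
  for a,b in ((.06,.09),(.09,.12)):
    q=V[(V[:,2]>a)&(V[:,2]<b)]
    if len(q)>8: print(n,a,len(q),circ(q[:,:2],.0265))
  q=V[(V[:,2]>.15)&(V[:,2]<.2)];print('top z',np.sort(q[:,2])[-40:].round(3))
  V=W[np.hypot(W[:,0]-.514,W[:,1])<.035]
  q=V[(V[:,2]>.05)&(V[:,2]<.11)];print('wait',len(q),circ(q[:,:2],.0265) if len(q)>8 else '')
"
```

```text
t 9.55 tcp [0.5472 0.2463 0.4302] x [-0.      1.      0.0031] z [ 0.0085  0.0031 -1.    ] F [0.4 0.8 0.5] w 84.9 q [0.35 0.24 1.67 0.   1.22 0.35]
side 0.06 153 (array([0.5463865 , 0.24595041]), np.float64(0.000535101612696778))
side 0.09 158 (array([0.54655153, 0.2459194 ]), np.float64(0.0006127492908861485))
top z [0.176 0.176 0.176 0.176 0.176 0.176 0.176 0.176 0.176 0.176 0.176 0.177
 0.177 0.177 0.177 0.177 0.177 0.177 0.177 0.177 0.177 0.177 0.177 0.177
 0.177 0.177 0.178 0.178 0.178 0.178 0.178 0.178 0.178 0.178 0.178 0.178
 0.178 0.179 0.179 0.179]
wait 289 (array([ 0.5151476 , -0.00068774]), np.float64(0.0007902471291002211))
top 0.06 56 (array([0.54400917, 0.24637348]), np.float64(0.0003231173673780282))
top 0.09 52 (array([0.5438798 , 0.24624527]), np.float64(0.00032017163027457977))
top z [0.175 0.176 0.176 0.176 0.176 0.176 0.176 0.176 0.176 0.176 0.176 0.176
 0.176 0.177 0.177 0.177 0.177 0.177 0.177 0.177 0.177 0.177 0.177 0.177
 0.178 0.178 0.178 0.178 0.178 0.178 0.178 0.178 0.178 0.178 0.179 0.179
 0.179 0.179 0.179 0.18 ]
wait 49 (array([ 5.12774377e-01, -4.05258748e-04]), np.float64(0.00020225255659543192))
```

The charged can sits at full depth (top at 0.176, same as the rack can) and upright. On to the waiting can at (0.5139, -0.0006).

>>> arm_command:
  rows: [85,-30,-4,0,0,0,0,85,-75,-10,0,0,0,0,85,-120,-16,0,0,0,0,85,-165,-22,0,0,0,0,85,-210,-28,0,0,0,0,85,-235,-31,0,0,0,0,85,-246.5,-32,0,0,0,0,85,-246.5,-32,0,0,0,0,85,-246.5,-32,0,0,0,0,85,-246.5,-32,0,0,0,0]

```text
time_s: 10.65
tcp_pos: [0.5142, 0.0006, 0.4248]
orientation: [-0.0, 0.707, 0.708, 0.0]
contact_force: [0.0, 0.2, -0.2]
width: 0.997
```

>>> arm_command:
  rows: [85,-1,0,30,0,0,0,85,-1,0,65,0,0,0,85,-1,0,95,0,0,0,85,-1,0,115,0,0,0,85,-1,0,123,0,0,0,85,-1,0,123,0,0,0,25,-1,0,123,0,0,0,25,-1,0,123,0,0,0,25,-1,0,123,0,0,0,25,-1,0,123,0,0,0,25,-1,0,123,0,0,0,25,-1,0,123,0,0,0]
  grip_force: 70

```text
time_s: 11.85
tcp_pos: [0.5145, -0.0017, 0.3036]
orientation: [0.001, 0.707, 0.707, 0.0]
contact_force: [-1.1, 0.4, 6.4]
width: 0.375
```

>>> arm_command:
  rows: [25,0,0,0,0,0,0,25,0,0,-8,0,0,0,25,0,0,-20,0,0,0,25,0,0,-45,0,0,0,25,0,0,-75,0,0,0,25,0,0,-110,0,0,0,25,0,0,-145,0,0,0,25,0,0,-175,0,0,0,25,0,0,-190,0,0,0,25,0,0,-190,0,0,0]

```text
time_s: 12.85
tcp_pos: [0.5145, -0.0017, 0.495]
orientation: [0.002, 0.707, 0.707, 0.002]
contact_force: [0.8, -0.1, -2.8]
width: 0.373
```

```bash
cat >>h.py <<'E'
def can(g,zs,arm):
    for n in('side','top'):
        W=cloud(arm.capture(n)).reshape(-1,3);V=W[np.hypot(W[:,0]-g[0],W[:,1]-g[1])<.035]
        for a in zs:
            q=V[(V[:,2]>a)&(V[:,2]<a+.025)]
            if len(q)>8: print(n,a,len(q),circ(q[:,:2],.0265)[0].round(4),q[:,2].min().round(4))
E
python3 -c "
from station import arm
from h import *
s=arm.sense();st(s);can(s['tcp_pos'],(.17,.2,.225,.25,.275),arm)"
```

```text
t 12.85 tcp [ 0.5145 -0.0017  0.495 ] x [-1.e-04  1.e+00 -5.e-04] z [ 5.8e-03 -5.0e-04 -1.0e+00] F [ 0.8 -0.1 -2.8] w 31.8 q [-0.09  0.02  1.79  0.    1.33 -0.09]
side 0.2 163 [ 0.5168 -0.0008] 0.2002
side 0.225 172 [ 0.5167 -0.0008] 0.2253
side 0.25 187 [ 0.517  -0.0007] 0.2502
side 0.275 196 [ 0.5171 -0.0007] 0.275
top 0.2 13 [ 5.126e-01 -4.000e-04] 0.2015
top 0.225 12 [ 5.129e-01 -3.000e-04] 0.2301
top 0.25 15 [ 5.131e-01 -3.000e-04] 0.252
top 0.275 13 [ 5.131e-01 -3.000e-04] 0.2763
```

>>> arm_command:
  rows: [25,-15,-2,0,0,0,0,25,-50,-8,0,0,0,0,25,-95,-15,0,0,0,0,25,-140,-22,0,0,0,0,25,-185,-29,0,0,0,0,25,-225,-35,0,0,0,0,25,-252,-39,0,0,0,0,25,-264,-41,0,0,0,0,25,-267.5,-41,0,0,0,0,25,-267.5,-41,0,0,0,0,25,-267.5,-41,0,0,0,0]

```text
time_s: 14.05
tcp_pos: [0.4732, -0.2681, 0.4916]
orientation: [-0.001, 0.707, 0.708, 0.0]
contact_force: [-0.3, 0.7, -3.1]
width: 0.371
```

>>> arm_command:
  rows: [25,0,0,10,0,0,0,25,0,0,30,0,0,0,25,0,0,55,0,0,0,25,0,0,75,0,0,0,25,0,0,85,0,0,0,25,0,0,88,0,0,0,25,0,0,88,0,0,0,25,0,0,88,0,0,0]

```text
time_s: 14.85
tcp_pos: [0.4736, -0.2693, 0.4054]
orientation: [0.001, 0.707, 0.707, 0.0]
contact_force: [0.4, 0.9, -3.3]
width: 0.374
```

```bash
python3 -c "
from station import arm
from h import *
s=arm.sense();st(s);can(s['tcp_pos'],(.11,.14,.165,.19),arm)"
```

```text
t 14.85 tcp [ 0.4736 -0.2693  0.4054] x [-4.0e-04  1.0e+00 -1.3e-03] z [ 0.002  -0.0013 -1.    ] F [ 0.4  0.9 -3.3] w 32.0 q [-0.6   0.15  1.82  0.    1.16 -0.6 ]
side 0.11 133 [ 0.475  -0.2689] 0.11
side 0.14 131 [ 0.4751 -0.2687] 0.1404
side 0.165 142 [ 0.4752 -0.2688] 0.1651
side 0.19 147 [ 0.4755 -0.2685] 0.1904
top 0.11 52 [ 0.4724 -0.2687] 0.1105
top 0.14 62 [ 0.4726 -0.2688] 0.14
top 0.165 64 [ 0.473  -0.2686] 0.1654
top 0.19 72 [ 0.4729 -0.2685] 0.1901
```

The can is within about 0.5 mm of the ring axis in both views, so I lower it into the collar.

>>> arm_command:
  rows: [25,0.4,0.4,6,0,0,0,25,0.4,0.4,12,0,0,0,25,0.4,0.4,18,0,0,0,25,0.4,0.4,24,0,0,0,25,0.4,0.4,30,0,0,0,25,0.4,0.4,36,0,0,0,25,0.4,0.4,41,0,0,0,25,0.4,0.4,44,0,0,0,25,0.4,0.4,45,0,0,0,25,0.4,0.4,45,0,0,0]

```text
time_s: 15.95
tcp_pos: [0.4735, -0.2689, 0.3597]
orientation: [0.0, 0.707, 0.707, -0.0]
contact_force: [-0.0, -0.2, -1.8]
width: 0.371
```

>>> arm_command:
  rows: [25,0,0,1,0,0,0,25,0,0,1,0,0,0,25,0,0,3,0,0,0,25,0,0,5,0,0,0,25,0,0,7,0,0,0,25,0,0,9,0,0,0,25,0,0,11,0,0,0,25,0,0,11,0,0,0,25,0,0,11,0,0,0]
  grip_force: 90

```text
time_s: 16.85
tcp_pos: [0.4736, -0.269, 0.349]
orientation: [0.0, 0.707, 0.707, -0.0]
contact_force: [-3.7, 0.4, 6.9]
width: 0.369
```

>>> arm_command:
  rows: [25,0,0,1,0,0,0,25,0,0,2,0,0,0,25,0,0,3,0,0,0,25,0,0,3,0,0,0,25,0,0,3,0,0,0]

```text
time_s: 17.35
tcp_pos: [0.4738, -0.2692, 0.3477]
orientation: [0.001, 0.707, 0.707, -0.0]
contact_force: [-4.1, 1.7, 13.1]
width: 0.366
```

>>> arm_command:
  rows: [25,0,0,1,0,0,0,25,0,0,2,0,0,0,25,0,0,2,0,0,0,25,0,0,2,0,0,0,25,0,0,2,0,0,0]

```text
time_s: 17.85
tcp_pos: [0.474, -0.2695, 0.3477]
orientation: [0.001, 0.707, 0.707, -0.0]
contact_force: [-7.5, 2.5, 22.5]
width: 0.362
```

```bash
python3 -c "
from station import arm
from h import *
s=arm.sense();st(s);can((.474,-.2685),(.08,.11,.135),arm)
c=arm.capture('side');t=arm.capture('top');st(arm.sense())
for k in(c,t):
  W=cloud(k).reshape(-1,3);V=W[(np.hypot(W[:,0]-.474,W[:,1]+.2685)<.04)&(np.hypot(W[:,0]-.474,W[:,1]+.2685)>.03)&(W[:,2]<.1)]
  print('ring top z',np.percentile(V[:,2],[75,90,95]).round(4))
cv2.imwrite('pics/end.png',np.hstack([cv2.resize(c['pixels'][70:190,300:420],None,fx=3,fy=3),cv2.resize(c['pixels'][210:330,150:270],None,fx=3,fy=3)]))"
```

```text
t 17.85 tcp [ 0.474  -0.2695  0.3477] x [-5.0e-04  1.0e+00 -2.2e-03] z [ 0.0012 -0.0022 -1.    ] F [-7.5  2.5 22.5] w 30.9 q [-0.6   0.22  1.87 -0.    1.05 -0.6 ]
side 0.08 121 [ 0.4747 -0.268 ] 0.0801
side 0.11 130 [ 0.475  -0.2683] 0.1106
side 0.135 137 [ 0.4754 -0.269 ] 0.135
top 0.08 54 [ 0.4721 -0.2681] 0.0819
top 0.11 59 [ 0.4727 -0.2682] 0.1104
top 0.135 75 [ 0.4728 -0.2687] 0.1356
t 18.05 tcp [ 0.474  -0.2695  0.3477] x [-6.0e-04  1.0e+00 -2.2e-03] z [ 0.0012 -0.0022 -1.    ] F [-7.6  3.  22.7] w 31.2 q [-0.6   0.22  1.87 -0.    1.05 -0.6 ]
ring top z [0.0717 0.0737 0.0747]
ring top z [0.0716 0.0735 0.0742]
```

View pics/end.png

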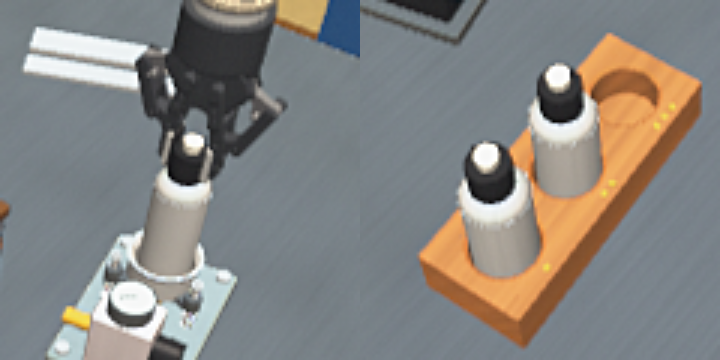

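The picture shows the waiting can held in the lowered ring at (180,215), and both rack cans seated with pocket 3 empty at (622,97). The ring rim is at 0.073, down from 0.085. The push is steady at 22.7 N and the TCP is not moving.

```bash
python3 -c "
from station import arm
print(arm.job_done())"
```

```text
the job is handed in; nothing more can be done
None
```

The job is handed in at about 18 s of the 56 s allowed; no verdict was reported. The charged can is in pocket 2, let go, and the waiting can is held down in the station's ring.

**Charged can:** its top is at 0.176 m, level with the rack can's, which means full depth. It stands upright, 0.4–1.8 mm from my pocket 2 estimate in the two views (limit 6 mm).

**Waiting can:** it is about 1 mm from the ring axis and upright. The ring's rim went from about 0.085 to 0.073 m, which is the full 12 mm onto the stop. The push was steady at 22.7 N with 90 N grip, and only the fingers were touching the can.

**Disagreements:** the two cameras differed by about 2.5 mm in x, so I averaged them. One pocket reading from the side view was about 3 mm off in y and I replaced it with a depth fit. In the final pose the sensor also showed a sideways force of about 8 N. The cradle's travel cannot be read directly, so it is inferred from the rim height and the rise in force at the stop.

The contactor, brush and bush were not re-measured at the end; the arm's path stayed clear of them.

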